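# Close up the small-parts store

### The job

Close up the parts store for the night: with the fingertips, push the two drawers that hold cartons fully home, and push the lid of the grey steel box down until it is shut, in any order. Leave the empty drawer standing open just as it is, so that it gets refilled. Do not pick anything up: the cartons stay in their drawers, and everything else stays where it is.

Things in the scene. Friction and masses are not known exactly. Their poses are not given: they have to be found in the camera images.
- unit_a: cream drawer unit, 112 wide, 150 deep, 62 high, fixed to the bench, open at the front; origin at the centre of its underside, x axis points to its back. It houses stocked drawer A.
- unit_b: cream drawer unit, 112 wide, 150 deep, 62 high, fixed to the bench, open at the front; origin at the centre of its underside, x axis points to its back. It houses stocked drawer B.
- unit_e: cream drawer unit, 112 wide, 150 deep, 62 high, fixed to the bench, open at the front; origin at the centre of its underside, x axis points to its back. It houses the empty drawer.
- stocked_a_front (a point): front of stocked amber drawer A, which holds two small cartons with blue labels. Front plate 104 wide, 6 thick, from 6 to 54 mm above the bench; at its middle a finger lip 44 wide (35 to 45 mm above the bench) sticks out 10 mm. The point is the middle of the lip's outer edge, 40 mm above the bench; x axis points into the unit (the way the drawer shuts), z up.
- stocked_a (a joint): stocked drawer A, slide position, m: 0 = fully home against its stop, grows as it is pulled out, up to 0.095. Slides along its front point's x axis and stays where it is left; about 1.5 N of friction, no spring.
- stocked_b_front (a point): front of stocked amber drawer B, which holds two small cartons with red labels; same shape as A. The point is the middle of the lip's outer edge, 40 mm above the bench; x axis points into the unit (the way the drawer shuts), z up.
- stocked_b (a joint): stocked drawer B, slide position, m: 0 = fully home against its stop, grows as it is pulled out, up to 0.095. Slides along its front point's x axis and stays where it is left; about 1.5 N of friction, no spring.
- empty_drawer_front (a point): front of the empty amber drawer, with nothing in it; same shape as A. The point is the middle of the lip's outer edge, 40 mm above the bench; x axis points into the unit (the way the drawer shuts), z up.
- empty_drawer (a joint): empty drawer, slide position, m: 0 = fully home against its stop, grows as it is pulled out, up to 0.095. Slides along its front point's x axis and stays where it is left; about 1.5 N of friction, no spring.
- steel_box: grey steel box, 130 deep, 120 wide, 70 high, open on top, fixed to the bench; origin at the centre of its underside, x axis points to its hinge side, away from the robot.
- lid_hinge (a point): middle of the hinge line of the steel box's lid, 70.5 mm above the bench, on the rim away from the robot; turns with the lid. Lid: flat plate 132 long from hinge to free edge, 122 wide, 5 thick. Axes: x along the plate away from its free edge, y along the hinge line, z the normal of the outer face.
- lid_edge (a point): middle of the lid's free edge, on its outer face: 132 mm from the hinge along the lid; same axes as lid_hinge. 75.5 mm above the bench when shut.
- box_lid (a joint): lid angle, rad: 0 = shut, flat on the box's rim; grows as the free edge swings up and away from the robot (pi/2 = upright). Stiff hinge: the lid stays at any angle; about 1 to 3 N at the free edge moves it.
- carton_a1_center (a point): small cardboard carton 38 x 30 x 25 mm lying loose in stocked drawer A; the point is its centre
- carton_a2_center (a point): small cardboard carton 38 x 30 x 25 mm lying loose in stocked drawer A; the point is its centre
- carton_b1_center (a point): small cardboard carton 38 x 30 x 25 mm lying loose in stocked drawer B; the point is its centre
- carton_b2_center (a point): small cardboard carton 38 x 30 x 25 mm lying loose in stocked drawer B; the point is its centre
- tape: bystander, loose: roll of black tape lying flat on top of the empty drawer's unit, 56 mm across, 18 mm high; origin at its underside
- bearing: bystander, loose: steel ring bearing lying flat on top of one stocked unit, 44 mm across, 14 mm high; origin at its underside
- jar: bystander, loose: screw jar with red cap standing on the bench in front of the units, 56 mm across, 70 mm high; origin at its underside
- screwdriver: bystander, loose: screwdriver lying on the bench in front of the units
- wrench: bystander, loose: steel wrench lying on the bench in front of the units
- spray: bystander, loose: yellow-labelled spray can standing to the right of the units (-y side), 60 mm across, 170 mm high; origin at its underside
- mug: bystander, loose: blue mug standing to the left of the units (+y side), 80 mm across, 90 mm high; origin at its underside
Mind the look-alikes: they are no part of the job. Leave any pink look-alike of the unit_b alone.

How it is judged:
By the outcome, as a careful person would: the job done as asked, in the order asked, and still so for the second after the job is handed in, with the robot touching nothing.
It also fails if it takes over 64 s, if anything falls off the work surface, if the arm or the gripper's body presses on something with over 40 N, if the wrist force passes 120 N, or if a joint passes its speed limit or range.

### The arm

A 6-joint arm with a two-finger parallel gripper is mounted at the origin on the work surface. World frame = base frame: x ahead of the robot, y to its left, z up, the work surface at z = 0. Lengths are in mm, angles in rad, forces in N, time in s.
With the tool pointing down it reaches from about 350 to 875 mm from the base axis. Payload 4.2 kg.
Tool frame: the origin (TCP) lies at the very end of the fingers, on their centre line; the grasp point (between the pads) lies arm.hold_point_z behind it (arm.hold_point_z is the distance from the TCP to the grasp point, in mm); y points along the fingers, x is the direction in which the jaws open and shut, and the axes are right-handed (so a half turn about y gives the same grasp; the last joint's range is limited). The gripper opens to 85 mm and grips with 20 to 120 N. Pads are 22 mm wide; open, the fingers measure 114 mm over their backs; the gripper's body (76 mm by 85 mm) begins 54 mm behind the grasp point. The pads swing forward as they close: fully open they stand 13 mm farther back than shut.
Start: joints at [-0.939, 0.385, 0.008, 0, -1.194, -0.259], TCP at [227.654, -582.042, 231.312] pointing down, gripper open.
Joint ranges: [-3.14, 3.14], [-1.21, 2.06], [-1.07, 1.41], [-3.16, 2.05], [-2.99, -0.16], [-3.1, 3.1]. Speed limits (rad/s): [2.79, 2.79, 3.14, 3.14, 3.14, 3.14].

### API

Orientations are given as a unit quaternion [x, y, z, w].
In Python, from bench import arm gives the robot as it stands.
- The arm moves only by the shell command python3 -m creep 'ROWS'. ROWS is JSON, a list of rows, each a list of 3 entries, a list of its own where there are three numbers: the shift along the world's x, y, z in mm, then the turn, a rotation vector about the world's x, y, z in rad, then the gripper command: -1 is shut, 1 is fully open, values between are in proportion. In form: [[[dx, dy, dz], [wx, wy, wz], jaw], ...]. A call has 1 to 12 rows; each row is the pose to reach, as a shift and turn from the pose commanded when the call began; what a row does not reach only later rows make up. A row lasts 1/12 s, in which the tool goes at most 41.7 mm and 7.16 degrees, less where a joint would pass 70% of its speed; a pose out of reach is approached as far as the arm can. A call with a gripper value outside its range is refused whole. The fingers move at their own pace and stop on an object; the grip force is fixed at half the most. Time passes only in rows, so rows that repeat a pose let the fingers close. It gives the time, the measured TCP pose, the force and the opening at its end, in the units of the state.
- arm.read_state(): the state, without advancing time (a new reading comes with each control period).
- arm.get_image(name): name is "side" or "top"; returns (picture, depth): 400x640x3 uint8, red, green, blue; 400x640 float32, mm along the optical axis (not along the pixel's ray), 0 where there is no reading.
- arm.camera_params(name): a dict with "camera_matrix" (3x3 intrinsics, pixels), "extrinsics" (4x4, takes a point from world to camera coordinates). Camera axes: x right, y down, z forward; pixel columns grow to the right and rows downward; lengths in mm; the calibration is good to about 2 mm. A picture is of the moment at which its call begins. camera_params takes no time and is no camera call.
- arm.job_done(): hands the job in, once; it reports no verdict.
The state is a dict: "clock": time; "joints": joint angles; "joint_vel": joint speeds; "joint_efforts": joint torques, N m; "position": TCP position; "ee_rot": TCP orientation; "contact_force": force on the tool from outside, world axes, zero at the start; "wrist_torque": the same for the moment, N m; "gripper_width": finger opening in mm.
Only numpy, scipy, OpenCV 4.12 (cv2) and the standard library are available. Lean on these libraries where they do the work, as an engineer would, in place of code of your own. Each camera call takes 0.05 s, during which the arm holds its last target.

## Working session

There is one attempt and no reset: what is moved stays moved. The work goes in short steps, Python scripts to look and compute and a shell command to move; the robot and the scene stay as the last step left them, time stands still between calls to the robot, and variables do not carry over. Pictures are saved under pics/ and viewed, and the job is handed in when it is done.

```bash
ls; mkdir -p pics; python3 - <<'E'
from bench import arm
import cv2,numpy as np
print(arm.read_state()); print(arm.hold_point_z)
for n in("side","top"):
    im,d=arm.get_image(n); cv2.imwrite(f"pics/{n}0.png",im[...,::-1]); np.savez(f"{n}0.npz",im=im,d=d,**arm.camera_params(n))
    print(n,arm.camera_params(n))
E
```

```text
pics
{'clock': 0.0, 'joints': array([-9.39387452e-01,  3.85562849e-01,  6.60912079e-03, -5.16481772e-04,
       -1.19400817e+00, -2.58587466e-01]), 'joint_vel': array([-5.46654732e-04,  2.08555284e-04,  6.86306733e-04, -2.18537472e-03,
       -1.50068228e-04, -5.71208728e-05]), 'joint_efforts': array([-4.13047173e-04, -3.92290270e+01,  1.88400489e+01,  4.18612987e+00,
       -4.60226816e-03,  9.41533443e-06]), 'position': array([ 227.44771264, -581.50461446,  230.20866291]), 'ee_rot': array([ 0.39806174,  0.58438164, -0.58355043, -0.39939184]), 'contact_force': array([ 0.04610879, -0.11357842,  0.28282804]), 'wrist_torque': array([-0.02137424, -0.01059269,  0.03433904]), 'gripper_width': 85.50430715527533}
18.700000000000003
side {'camera_matrix': array([[366.46483754,   0.        , 319.50343631],
       [  0.        , 366.46483754, 195.96130965],
       [  0.        ,   0.        ,   1.        ]]), 'extrinsics': array([[-9.90187665e-01, -1.39711738e-01, -3.00299230e-03,
         5.15409966e+02],
       [-1.06248939e-01,  7.66635479e-01, -6.33230767e-01,
         1.15056338e+02],
       [ 9.07719718e-02, -6.26698230e-01, -7.73957219e-01,
         9.49663259e+02],
       [ 0.00000000e+00,  0.00000000e+00,  0.00000000e+00,
         1.00000000e+00]])}
top {'camera_matrix': array([[416.16837225,   0.        , 323.07351588],
       [  0.        , 416.16837225, 198.42293853],
       [  0.        ,   0.        ,   1.        ]]), 'extrinsics': array([[-2.13918660e-02, -9.99733126e-01,  8.72153221e-03,
        -5.67658489e-01],
       [-9.91007572e-01,  2.00510378e-02, -1.32294930e-01,
         5.49584949e+02],
       [ 1.32084749e-01, -1.14731399e-02, -9.91172027e-01,
         1.34936425e+03],
       [ 0.00000000e+00,  0.00000000e+00,  0.00000000e+00,
         1.00000000e+00]])}
```

View pics/top0.png

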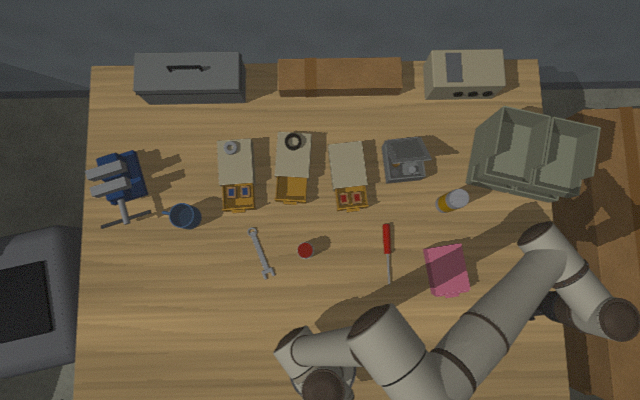

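View pics/side0.png

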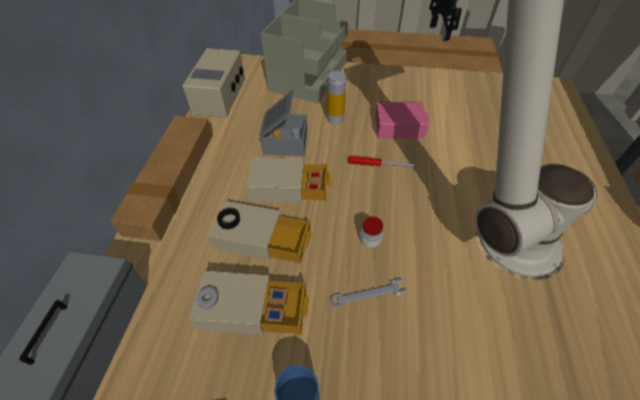

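The top view shows three cream units. Drawer A (blue labels) is at about px (238,196), the empty drawer with tape on its unit at (292,190), and drawer B (red labels) at (350,197). The grey box is at (405,160) with its lid up, and the pink look-alike is at (447,270). The jar is at (305,250), the screwdriver at (388,250) and the wrench at (260,252), all in front of the units.

Possible mix-ups for a stocked drawer:
- **Amber drawers:** (238,196) and (350,197) hold cartons and are the ones to push. (292,190) is empty and stays open.
- **Pink block:** (447,270) is left alone.
- **Box:** only the small grey one at (405,160), not the grey-green bins at (535,150).

Next I check these choices in close crops.

```bash
cat > h.py <<'E'
import numpy as np,cv2
def load(n,k=0):
    f=np.load(f"{n}{k}.npz"); return f["im"],f["d"],f["camera_matrix"],f["extrinsics"]
def plane(n,uv,z,k=0):
    _,_,K,E=load(n,k); uv=np.atleast_2d(uv).astype(float)
    r=np.c_[uv,np.ones(len(uv))]@np.linalg.inv(K).T@E[:3,:3]
    c=-E[:3,:3].T@E[:3,3]; return c+r*((z-c[2])/r[:,2:3])
def cloud(n,k=0):
    im,d,K,E=load(n,k); v,u=np.mgrid[:400,:640]
    p=np.stack([(u-K[0,2])/K[0,0]*d,(v-K[1,2])/K[1,1]*d,d],-1)
    return (p-E[:3,3])@E[:3,:3]
def proj(n,P,k=0):
    _,_,K,E=load(n,k); q=(np.atleast_2d(P)@E[:3,:3].T+E[:3,3])@K.T; return q[:,:2]/q[:,2:]
E
python3 - <<'E'
from h import *
im,d,K,E=load("top")
c=cv2.resize(im[120:225,205:445],None,fx=3.3,fy=3.3,interpolation=cv2.INTER_CUBIC)
cv2.imwrite("pics/topc.png",c[...,::-1])
im=load("side")[0]
c=cv2.resize(im[80:340,170:350],None,fx=2.3,fy=2.3,interpolation=cv2.INTER_CUBIC)
cv2.imwrite("pics/sidec.png",c[...,::-1])
for n in("top","side"):
    im,d,K,E=load(n); P=cloud(n)
    hsv=cv2.cvtColor(im,cv2.COLOR_RGB2HSV)
    m=cv2.inRange(hsv,(15,170,90),(28,255,255))
    N,L,S,C=cv2.connectedComponentsWithStats(m)
    for i in range(1,N):
        if S[i,4]>60:
            p=P[(L==i)&(d>0)]; print(n,S[i],C[i].round(1),np.percentile(p,[1,50,99],axis=0).round(0).tolist())
E
```

```text
top [286 177  21  20 324] [296.2 186.3] [[563.0, 47.0, 3.0], [597.0, 79.0, 10.0], [627.0, 110.0, 45.0]]
top [345 186  21   9  88] [355.8 188.9] [[565.0, -152.0, 1.0], [583.0, -126.0, 9.0], [594.0, -88.0, 35.0]]
top [227 195  27  18 206] [242.1 203.9] [[509.0, 219.0, 4.0], [543.0, 259.0, 13.0], [563.0, 302.0, 59.0]]
top [438 194  16  18 125] [443.4 204.2] [[497.0, -419.0, 37.0], [515.0, -397.0, 78.0], [548.0, -393.0, 113.0]]
top [275 198  30   7  91] [289.  200.5] [[534.0, 51.0, 8.0], [544.0, 102.0, 50.0], [557.0, 144.0, 59.0]]
top [337 204  31   8  95] [351.6 207.6] [[505.0, -153.0, 3.0], [514.0, -106.0, 48.0], [529.0, -58.0, 59.0]]
side [328  93  17  23 349] [335.8 104.2] [[498.0, -419.0, 37.0], [523.0, -400.0, 78.0], [550.0, -393.0, 117.0]]
side [302 164  29  36 576] [314.6 182.4] [[507.0, -158.0, 6.0], [549.0, -98.0, 29.0], [590.0, -54.0, 56.0]]
side [ 268  217   43   46 1318] [289.1 238.4] [[536.0, 41.0, 6.0], [587.0, 86.0, 13.0], [633.0, 146.0, 55.0]]
side [ 261  281   47   53 1215] [287.8 306.4] [[511.0, 219.0, 7.0], [550.0, 263.0, 24.0], [611.0, 320.0, 55.0]]
```

```bash
sleep 1; ls pics
```

```text
side0.png
sidec.png
top0.png
topc.png
```

View pics/topc.png

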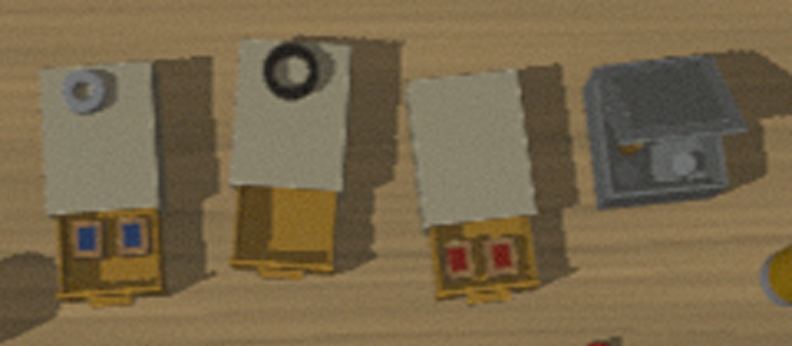

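View pics/sidec.png

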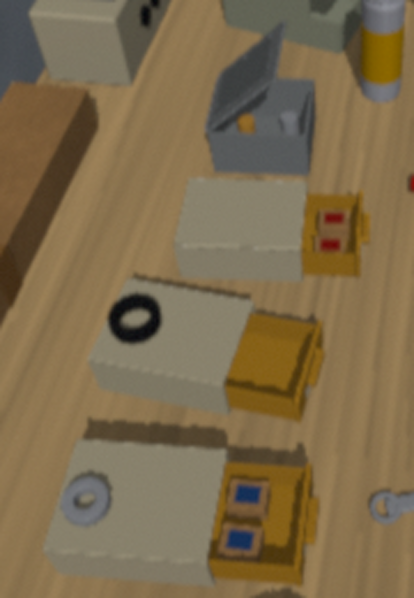

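The crops confirm the choice. Top crop: blue labels at (100,235), the empty drawer at (285,225), red labels at (480,257), the grey box with its lid tilted toward the hinge side at about (665,95). Now I measure the unit axes, the fronts and the lid.

```bash
python3 - <<'E'
from h import *
for n in("top","side"):
    im,d,K,E=load(n); P=cloud(n); hsv=cv2.cvtColor(im,cv2.COLOR_RGB2HSV)
    x,y,z=P[...,0],P[...,1],P[...,2]
    print("--",n)
    base=(d>0)&(x>450)&(x<850)&(abs(y)<380)
    # unit tops
    m=(base&(z>52)&(z<75)&(hsv[...,1]<90)&(hsv[...,2]>110)).astype(np.uint8)
    m=cv2.morphologyEx(m,cv2.MORPH_OPEN,np.ones((3,3)))
    N,L,S,C=cv2.connectedComponentsWithStats(m)
    for i in range(1,N):
        if S[i,4]>250:
            v,u=np.nonzero(L==i); p=plane(n,np.c_[u,v],62)[:,:2]
            (c,s,a)=cv2.minAreaRect(p.astype(np.float32)); print("top",S[i,4],np.round(c,1),np.round(s,1),round(a,1),"zmed",np.median(z[L==i]).round(1))
    # front plate: amber with z high
    am=cv2.inRange(hsv,(12,120,60),(30,255,255))>0
    m=base&am&(z>30)&(z<64)
    for nm,lo,hi in(("A",205,330),("E",30,160),("B",-170,-40)):
        k=m&(y>lo)&(y<hi); p=P[k]
        v,u=np.nonzero(k)
        # front plate top edge z>48 : line fit
        q=p[p[:,2]>46]; 
        f=np.polyfit(q[:,1],q[:,0],1); print(nm,len(q),"ang",np.degrees(np.arctan(f[0])).round(1),"y",np.percentile(q[:,1],[1,99]).round(1),"x at mid",np.polyval(f,q[:,1].mean()).round(1),"ymid",np.mean(np.percentile(q[:,1],[1,99])).round(1), "minx",np.percentile(p[:,0],[1,5]).round(1))
    # box / lid
    g=base&(y<-150)&(y>-340)&(z>15)&(hsv[...,1]<90)
    p=P[g]; print("box",len(p),np.percentile(p,[1,50,99],axis=0).round(1).tolist())
    l=p[p[:,2]>85]
    if len(l)>20:
        c=l.mean(0); U=np.linalg.svd(l-c)[2]; print("lid plane c",c.round(1),"n",U[2].round(3),"zmax",np.percentile(l[:,2],99).round(1), "hi pts",l[l[:,2]>np.percentile(l[:,2],90)].mean(0).round(1), np.ptp(l[l[:,2]>np.percentile(l[:,2],85)],axis=0).round())
E
```

```text
-- top
top 1152 [696.   85.3] [110.6 149. ] 85.5 zmed 61.6
top 1274 [676.3 277.6] [149.2 110.5] 3.5 zmed 61.9
top 1482 [659.2 -94.9] [149.2 111.6] 5.6 zmed 61.5
A 109 ang 0.5 y [217.3 321.8] x at mid 531.0 ymid 269.6 minx [508.8 512. ]
E 94 ang 7.9 y [ 43.7 143.7] x at mid 554.3 ymid 93.7 minx [531.7 534.1]
B 94 ang -0.3 y [-159.1  -55.2] x at mid 522.6 ymid -107.2 minx [504.5 507.6]
box 1329 [[600.9, -338.1, 18.3], [673.6, -269.9, 101.2], [741.7, -151.6, 164.4]]
lid plane c [ 682.6 -280.4  128. ] n [-0.672 -0.059 -0.739] zmax 165.3 hi pts [ 644.4 -278.7  162.2] [ 22. 111.  11.]
-- side
top 1663 [658.9 -93.3] [150.  118.6] 5.5 zmed 61.3
top 1835 [697.   86.1] [116.7 150.1] 85.3 zmed 61.5
top 3089 [677.2 277.2] [149.5 114.4] 3.6 zmed 61.7
A 212 ang -3.0 y [216.7 319.5] x at mid 531.3 ymid 268.1 minx [509.9 513.2]
E 155 ang 3.3 y [ 41.4 146.3] x at mid 555.1 ymid 93.8 minx [533.2 535.9]
B 91 ang 1.0 y [-162.3  -54.9] x at mid 523.5 ymid -108.6 minx [505.2 509.3]
box 1480 [[602.3, -339.3, 16.6], [672.9, -234.2, 68.2], [739.5, -152.3, 162.7]]
lid plane c [ 682.7 -274.5  128. ] n [0.671 0.069 0.738] zmax 163.6 hi pts [ 644.5 -278.3  161.6] [ 19. 111.   8.]
```

```bash
python3 - <<'E'
from bench import arm
from scipy.spatial.transform import Rotation as R
r=R.from_quat(arm.read_state()["ee_rot"]).as_matrix(); print(r.round(3))
import numpy as np
print("jaw yaw",np.degrees(np.arctan2(r[1,0],r[0,0])))
from h import *
im,d,K,E=load("top");P=cloud("top");hsv=cv2.cvtColor(im,cv2.COLOR_RGB2HSV)
# jar, screwdriver, wrench extents
for nm,(u0,u1,v0,v1) in dict(jar=(290,322,235,265),scr=(378,398,218,290),wr=(243,277,222,285),spray=(432,472,183,215)).items():
    p=P[v0:v1,u0:u1].reshape(-1,3); p=p[p[:,2]>7]; print(nm,np.percentile(p,[2,98],axis=0).round().tolist())
E
```

```text
[[-0.364 -0.001 -0.931]
 [ 0.931  0.002 -0.364]
 [ 0.002 -1.     0.   ]]
jaw yaw 111.35048777583899
jar [[354.0, 11.0, 10.0], [406.0, 74.0, 77.0]]
scr [[273.0, -234.0, 8.0], [461.0, -198.0, 33.0]]
wr [[291.0, 4.0, 7.0], [458.0, 242.0, 1410.0]]
spray [[497.0, -449.0, 14.0], [553.0, -393.0, 173.0]]
```

The jaw axis yaw is 111°, so a turn of -0.28 rad about z sets both closed fingers side by side across the drawers. I do the lid first: lid at about 42°, free edge near x≈637, z≈163, y≈-279. I move above it with the fingers shut.

```bash
python3 -m creep '[[[0,0,40],[0,0,-0.1],-1],[[30,20,60],[0,0,-0.2],-1],[[60,45,60],[0,0,-0.28],-1],[[95,70,60],[0,0,-0.28],-1],[[130,95,60],[0,0,-0.28],-1],[[165,120,60],[0,0,-0.28],-1],[[200,145,60],[0,0,-0.28],-1],[[235,170,60],[0,0,-0.28],-1],[[270,195,60],[0,0,-0.28],-1],[[305,220,60],[0,0,-0.28],-1],[[340,245,60],[0,0,-0.28],-1],[[375,270,60],[0,0,-0.28],-1]]' && python3 -m creep '[[[25,18,0],[0,0,0],-1],[[45,32,0],[0,0,0],-1],[[45,32,0],[0,0,0],-1],[[45,32,0],[0,0,0],-1]]'
python3 - <<'E'
from bench import arm
import cv2,numpy as np
print(arm.read_state())
for n in("side","top"):
    im,d=arm.get_image(n); np.savez(f"{n}1.npz",im=im,d=d,**arm.camera_params(n))
    v=slice(30,260) if n=="side" else slice(80,260); u=slice(170,420) if n=="side" else slice(300,500)
    cv2.imwrite(f"pics/{n}1.png",cv2.resize(im[v,u],None,fx=2,fy=2)[...,::-1])
E
```

```text
clock: 1.1
position: [594.0, -317.4, 290.9]
ee_rot: [-0.476, -0.523, 0.523, 0.477]
contact_force: [0.1, -1.0, 0.7]
gripper_width: -0.1
clock: 1.43
position: [638.5, -285.8, 289.6]
ee_rot: [-0.475, -0.523, 0.524, 0.477]
contact_force: [-0.5, -1.0, 0.1]
gripper_width: 0.0
{'clock': 1.4333, 'joints': array([-1.90498636e-01,  4.90628084e-01,  3.20235379e-01, -3.19041880e-04,
       -1.40306402e+00, -1.28535576e+00]), 'joint_vel': array([-0.03326597, -0.02727658, -0.0176586 ,  0.00735723, -0.00145456,
        0.0015951 ]), 'joint_efforts': array([ 1.03326660e+00, -4.49894822e+01,  2.02622688e+01,  4.40618142e+00,
        3.79965117e-02, -1.73265254e-02]), 'position': array([ 638.49993553, -285.77506058,  289.58921247]), 'ee_rot': array([-0.47486276, -0.52275543,  0.5235447 ,  0.47658479]), 'contact_force': array([-0.54370757, -1.02923226,  0.05933419]), 'wrist_torque': array([-0.03500872,  0.06153637, -0.03357124]), 'gripper_width': 0.01639728596748131}
```

View pics/side1.png

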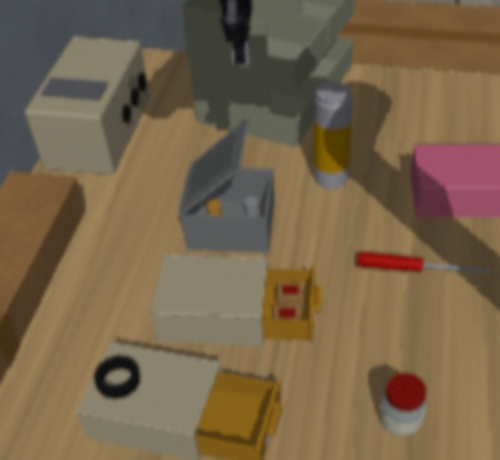

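View pics/top1.png

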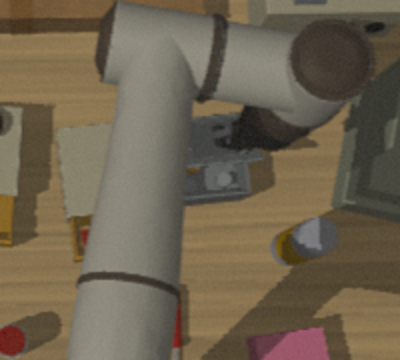

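Side crop: the fingertips at (240,55) are above the lid, whose free edge is at (245,125). Next, the descent and the press.

```bash
python3 -m creep '[[[0,0,-35],[0,0,0],-1],[[0,0,-70],[0,0,0],-1],[[0,0,-100],[0,0,0],-1],[[0,0,-120],[0,0,0],-1],[[0,0,-130],[0,0,0],-1],[[0,0,-138],[0,0,0],-1],[[0,0,-146],[0,0,0],-1],[[0,0,-154],[0,0,0],-1],[[0,0,-160],[0,0,0],-1]]' && python3 -m creep '[[[0,0,-6],[0,0,0],-1],[[-2,0,-12],[0,0,0],-1],[[-4,0,-18],[0,0,0],-1],[[-6,0,-24],[0,0,0],-1],[[-7,0,-29],[0,0,0],-1],[[-8,0,-34],[0,0,0],-1],[[-9,0,-39],[0,0,0],-1],[[-9,0,-43],[0,0,0],-1]]'
```

```text
clock: 2.28
position: [615.6, -289.1, 134.8]
ee_rot: [-0.463, -0.511, 0.532, 0.491]
contact_force: [-51.9, 1.4, 31.8]
gripper_width: -0.1
clock: 2.95
position: [598.1, -289.9, 81.8]
ee_rot: [-0.458, -0.507, 0.533, 0.499]
contact_force: [-47.5, -10.5, 5.4]
gripper_width: 0.0
```

The sideways force is large (about -50 N in x), which isn't what a lid giving way would show. I stop and look.

```bash
cat > look.py <<'E'
import sys
from bench import arm
import cv2,numpy as np
k=sys.argv[1]; s=arm.read_state(); print(s["clock"],s["position"].round(1),s["contact_force"].round(1),s["wrist_torque"].round(2))
C={"side":(30,260,170,420),"top":(80,260,300,500)}
if len(sys.argv)>2: C={"side":(130,360,150,420),"top":(110,270,200,440)}
for n in("side","top"):
    im,d=arm.get_image(n); np.savez(f"{n}{k}.npz",im=im,d=d,**arm.camera_params(n))
    a,b,c,e=C[n]
    cv2.imwrite(f"pics/{n}{k}.png",cv2.resize(im[a:b,c:e],None,fx=2.5,fy=2.5,interpolation=cv2.INTER_CUBIC)[...,::-1])
E
python3 look.py 2
```

```text
2.95 [ 598.1 -289.9   81.8] [-47.5 -10.5   5.4] [-3.14 13.95  0.36]
```

View pics/side2.png

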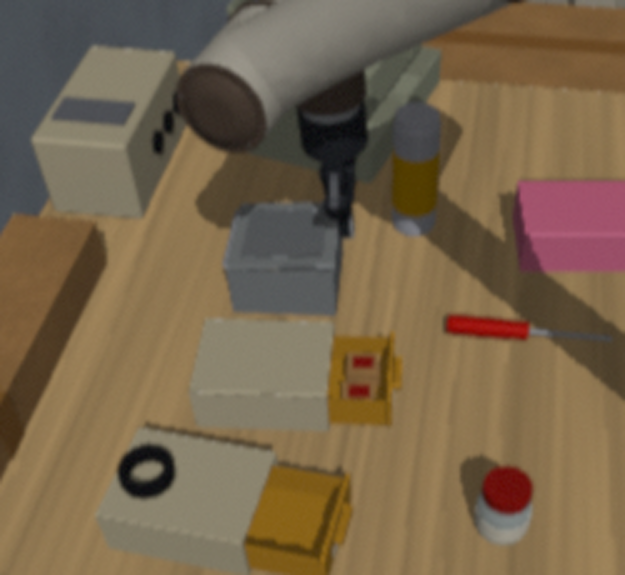

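View pics/top2.png

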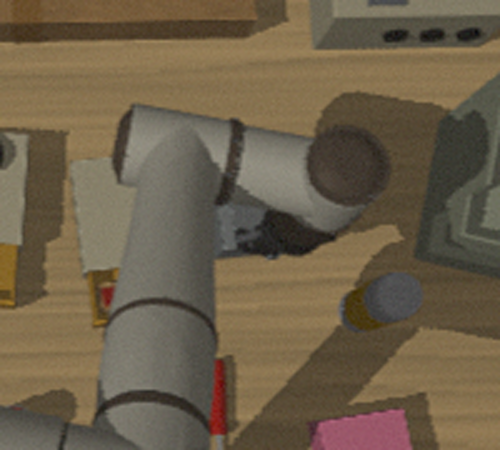

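The lid has come down nearly flat (side crop (285,235)), but the fingertips have slid off its free edge (345,230) and are pressing against it. I relieve by backing off along -x, then raise and look.

```bash
python3 -m creep '[[[-30,-5,0],[0,0,0],-1],[[-60,-5,0],[0,0,0],-1],[[-75,-5,10],[0,0,0],-1],[[-75,-5,40],[0,0,0],-1],[[-75,-5,80],[0,0,0],-1],[[-75,-5,80],[0,0,0],-1]]'; python3 look.py 3
python3 - <<'E'
from h import *
im,d,K,E=load("side",3);P=cloud("side",3);x,y,z=P[...,0],P[...,1],P[...,2]
hsv=cv2.cvtColor(im,cv2.COLOR_RGB2HSV)
k=(d>0)&(x>590)&(x<760)&(y<-200)&(y>-350)&(z>60)&(z<170)&(hsv[...,1]<90)
p=P[k]
for a in range(590,760,10):
    q=p[(p[:,0]>=a)&(p[:,0]<a+10)]
    if len(q): print(a,len(q),np.percentile(q[:,2],[5,50,95]).round(1))
E
```

```text
clock: 3.55
position: [557.4, -295.4, 178.7]
ee_rot: [0.482, 0.525, -0.521, -0.47]
contact_force: [1.3, -0.5, 1.9]
gripper_width: -0.0
3.55 [ 557.4 -295.4  178.7] [ 1.3 -0.5  1.9] [-0.06 -0.16  0.01]
600 56 [63.5 81.3 84.1]
610 96 [63.8 81.8 84.2]
620 102 [65.7 82.  84.7]
630 95 [65.8 82.  84.6]
640 90 [66.2 81.  84. ]
650 93 [65.9 81.1 83.5]
660 98 [64.2 80.  82.7]
670 90 [66.5 79.5 81.6]
680 94 [66.1 78.7 80.8]
690 97 [63.9 78.2 80.5]
700 90 [66.9 77.6 80. ]
710 96 [66.1 76.7 79.7]
720 93 [64.5 75.3 78. ]
730 77 [71.  74.7 76.8]
740 13 [70.6 72.5 75.6]
```

View pics/side3.png

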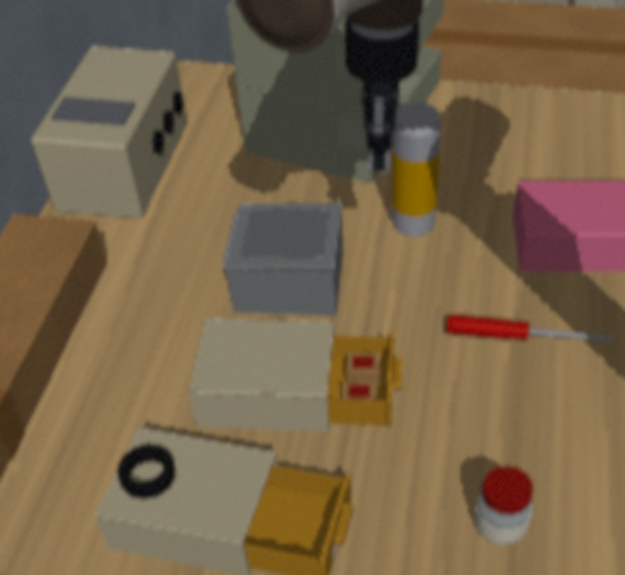

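The lid is nearly down, about 3° open with a free edge at z≈82. I settle the arm, then press again on top of the lid near its free edge.

```bash
python3 -m creep '[[[0,0,0],[0,0,0],-1],[[0,0,0],[0,0,0],-1],[[0,0,0],[0,0,0],-1]]'; python3 -m creep '[[[35,5,-20],[0,0,0],-1],[[65,10,-50],[0,0,0],-1],[[65,10,-70],[0,0,0],-1],[[65,10,-70],[0,0,0],-1],[[65,10,-70],[0,0,0],-1]]'
```

```text
clock: 3.9
position: [553.1, -292.1, 167.1]
ee_rot: [-0.476, -0.522, 0.523, 0.477]
contact_force: [-0.6, -0.0, 0.1]
gripper_width: 0.1
clock: 4.32
position: [617.5, -281.8, 95.9]
ee_rot: [-0.475, -0.522, 0.524, 0.478]
contact_force: [-0.2, -0.1, 1.5]
gripper_width: 0.1
```

```bash
python3 -m creep '[[[0,0,-8],[0,0,0],-1],[[0,0,-13],[0,0,0],-1],[[0,0,-16],[0,0,0],-1],[[0,0,-19],[0,0,0],-1],[[0,0,-21],[0,0,0],-1],[[0,0,-22],[0,0,0],-1],[[0,0,-22],[0,0,0],-1]]'
```

```text
clock: 4.9
position: [618.8, -282.2, 76.5]
ee_rot: [0.476, 0.523, -0.523, -0.476]
contact_force: [-0.3, -0.3, 0.2]
gripper_width: 0.1
```

```bash
python3 -m creep '[[[0,0,-1],[0,0,0],-1],[[0,0,-2],[0,0,0],-1],[[0,0,-3],[0,0,0],-1],[[0,0,-3],[0,0,0],-1]]';python3 -m creep '[[[0,0,-1],[0,0,0],-1],[[0,0,-2],[0,0,0],-1],[[0,0,-2],[0,0,0],-1]]'
```

```text
clock: 5.23
position: [619.0, -282.2, 75.6]
ee_rot: [-0.476, -0.523, 0.523, 0.476]
contact_force: [-3.3, 0.9, 8.2]
gripper_width: 0.1
clock: 5.48
position: [619.0, -282.3, 75.5]
ee_rot: [-0.477, -0.523, 0.523, 0.475]
contact_force: [-5.8, 3.5, 14.2]
gripper_width: 0.0
```

The fingertip stops dead at z=75.5 while the force climbs to 14 N, so the lid is on the rim. I lift off, verify, and go on toward drawer B.

```bash
python3 -m creep '[[[0,0,35],[0,0,0],-1],[[0,0,75],[0,0,0],-1],[[-10,10,110],[0,0,0],-1],[[-40,40,120],[0,0,0],-1],[[-68,68,120],[0,0,0],-1],[[-96,96,120],[0,0,0],-1],[[-124,124,120],[0,0,0],-1],[[-150,150,120],[0,0,0],-1],[[-174,168,120],[0,0,0],-1],[[-174,168,120],[0,0,0],-1],[[-174,168,120],[0,0,0],-1],[[-174,168,120],[0,0,0],-1]]'; python3 look.py 4
python3 - <<'E'
from h import *
im,d,K,E=load("side",4);P=cloud("side",4);x,y,z=P[...,0],P[...,1],P[...,2]
hsv=cv2.cvtColor(im,cv2.COLOR_RGB2HSV)
k=(d>0)&(x>590)&(x<760)&(y<-230)&(y>-330)&(z>60)&(z<170)&(hsv[...,1]<90)
p=P[k]
for a in range(590,760,20):
    q=p[(p[:,0]>=a)&(p[:,0]<a+20)]
    if len(q): print(a,len(q),np.percentile(q[:,2],[5,50,95]).round(1))
E
```

```text
clock: 6.48
position: [445.6, -114.0, 192.0]
ee_rot: [0.477, 0.523, -0.522, -0.476]
contact_force: [1.2, 0.2, 0.3]
gripper_width: 0.1
6.4833 [ 445.6 -114.   192. ] [1.2 0.2 0.3] [-0.03 -0.08  0.02]
590 46 [64.7 74.2 76.5]
610 154 [69.8 75.2 77.8]
630 145 [72.  75.9 78.3]
650 142 [72.8 76.3 79.2]
670 139 [73.5 76.3 78.8]
690 138 [73.9 76.  78.6]
710 133 [72.9 75.5 77.6]
730 75 [70.5 74.  76.2]
```

View pics/side4.png

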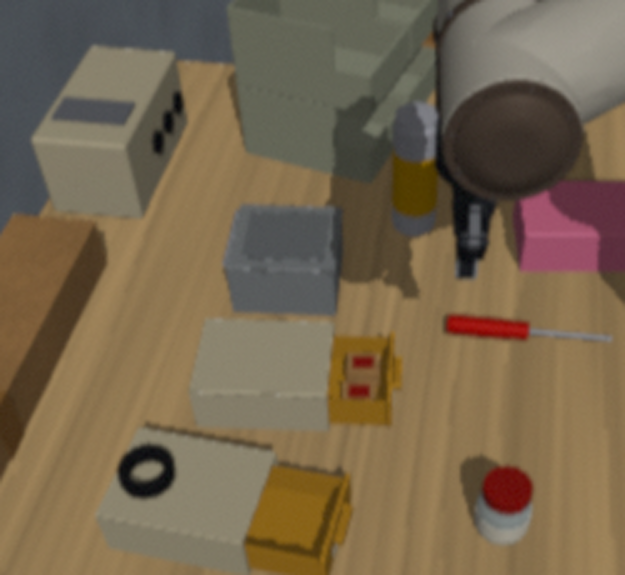

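The lid is flat at 75–76 mm across its whole length, so it is shut. Next I lower in front of drawer B's lip, which I measured at about (506,-108.5), axis +5.5°.

```bash
python3 -m creep '[[[0,0,-35],[0,0,0],-1],[[0,0,-70],[0,0,0],-1],[[0,0,-105],[0,0,0],-1],[[0,0,-135],[0,0,0],-1],[[0,0,-155],[0,0,0],-1],[[0,0,-165],[0,0,0],-1],[[0,0,-165],[0,0,0],-1],[[0,0,-165],[0,0,0],-1]]'; python3 look.py 5
```

```text
clock: 7.25
position: [445.2, -114.6, 25.6]
ee_rot: [-0.476, -0.522, 0.523, 0.477]
contact_force: [0.5, 0.9, 0.1]
gripper_width: -0.2
7.25 [ 445.2 -114.6   25.6] [0.5 0.9 0.1] [-0.02  0.   -0.06]
```

View pics/side5.png

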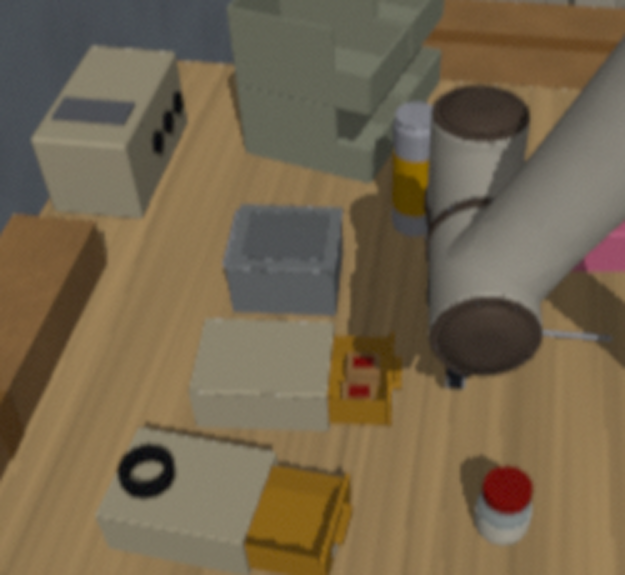

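View pics/top5.png

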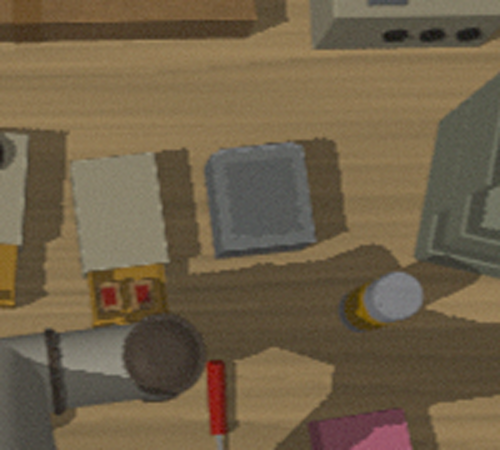

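The fingertips (side crop (455,385)) stand in front of drawer B's lip (398,375), clear of the screwdriver. I push along the axis at a modest speed.

```bash
python3 -m creep '[[[15,1.5,0],[0,0,0],-1],[[30,3,0],[0,0,0],-1],[[38,3.6,0],[0,0,0],-1],[[44,4.2,0],[0,0,0],-1],[[50,4.8,0],[0,0,0],-1],[[56,5.4,0],[0,0,0],-1],[[62,6,0],[0,0,0],-1],[[68,6.5,0],[0,0,0],-1],[[74,7.1,0],[0,0,0],-1],[[80,7.7,0],[0,0,0],-1]]'; python3 -m creep '[[[6,0.6,0],[0,0,0],-1],[[12,1.2,0],[0,0,0],-1],[[18,1.7,0],[0,0,0],-1],[[24,2.3,0],[0,0,0],-1]]';python3 -m creep '[[[5,0.5,0],[0,0,0],-1],[[9,0.9,0],[0,0,0],-1],[[12,1.2,0],[0,0,0],-1],[[12,1.2,0],[0,0,0],-1]]'
```

```text
clock: 8.18
position: [525.0, -106.4, 26.3]
ee_rot: [-0.476, -0.522, 0.523, 0.476]
contact_force: [-1.0, -1.5, 1.6]
gripper_width: -0.1
clock: 8.52
position: [549.4, -104.0, 26.3]
ee_rot: [-0.476, -0.523, 0.523, 0.476]
contact_force: [-1.8, 0.5, 1.3]
gripper_width: 0.1
clock: 8.85
position: [558.8, -103.1, 25.9]
ee_rot: [-0.475, -0.521, 0.524, 0.478]
contact_force: [-5.6, 0.7, 3.8]
gripper_width: 0.6
```

```bash
python3 -m creep '[[[2,0.2,0],[0,0,0],-1],[[4,0.4,0],[0,0,0],-1],[[5,0.5,0],[0,0,0],-1],[[5,0.5,0],[0,0,0],-1]]'; python3 look.py 6; python3 - <<'E'
from h import *
E
```

```text
clock: 9.18
position: [558.8, -103.1, 25.8]
ee_rot: [-0.473, -0.518, 0.526, 0.481]
contact_force: [-14.3, -0.2, 12.0]
gripper_width: 0.0
9.1833 [ 558.8 -103.1   25.8] [-14.3  -0.2  12. ] [-0.04  3.92 -0.04]
```

View pics/side6.png

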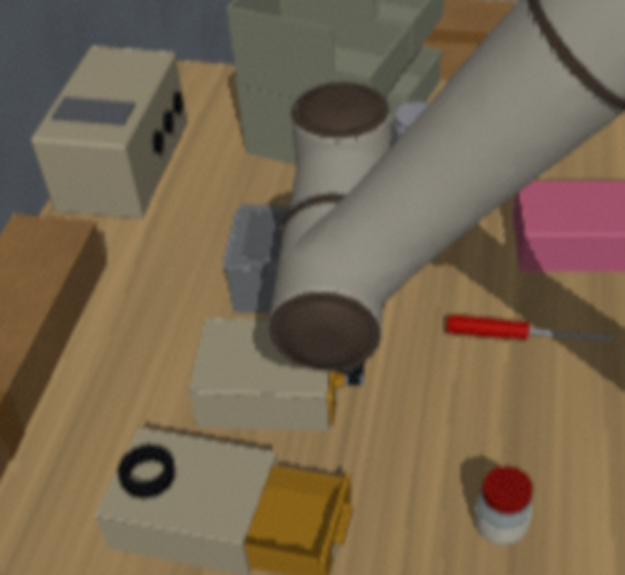

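The TCP held at x=558.8 as the force rose to 14 N, so B is on its stop, and the picture shows the plate flush at the unit's front (335,380). I retreat straight out, lift, and go over to drawer A.

```bash
python3 -m creep '[[[-15,-1.5,0],[0,0,0],-1],[[-40,-4,0],[0,0,0],-1],[[-70,-7,0],[0,0,0],-1],[[-80,-7,35],[0,0,0],-1],[[-90,-7,75],[0,0,0],-1],[[-100,-7,115],[0,0,0],-1],[[-110,0,140],[0,0,0],-1],[[-116,20,150],[0,0,0],-1],[[-116,40,150],[0,0,0],-1],[[-116,60,150],[0,0,0],-1],[[-116,60,150],[0,0,0],-1],[[-116,60,150],[0,0,0],-1]]'; python3 look.py 7 1; python3 - <<'E'
from h import *
im,d,K,E=load("top",7);P=cloud("top",7);p=P[200:230,165:205].reshape(-1,3);p=p[(p[:,2]>15)];print("mug",np.percentile(p,[2,98],axis=0).round())
p=P[110:220,200:270].reshape(-1,3)
E
```

```text
clock: 10.28
position: [450.5, -41.5, 176.8]
ee_rot: [0.476, 0.524, -0.522, -0.475]
contact_force: [0.2, 0.7, -0.2]
gripper_width: 0.0
10.2833 [450.5 -41.5 176.8] [ 0.2  0.7 -0.2] [-0.04  0.02  0.03]
mug [[460. 399.  18.]
 [535. 489.  94.]]
```

View pics/side7.png

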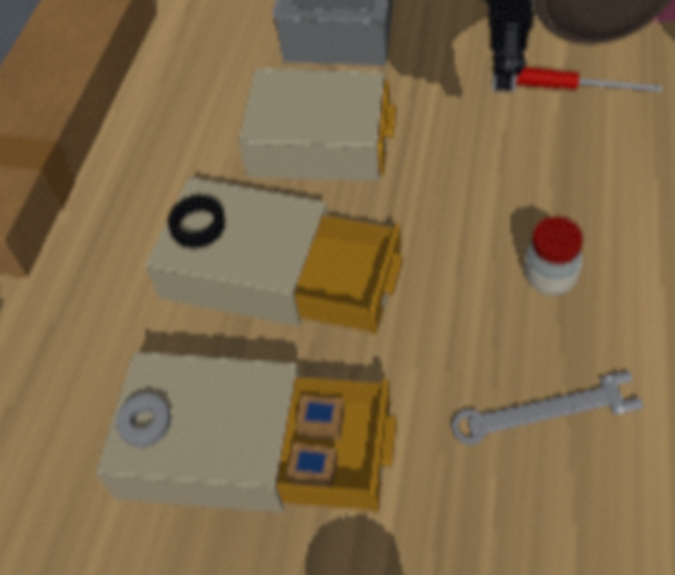

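View pics/top7.png

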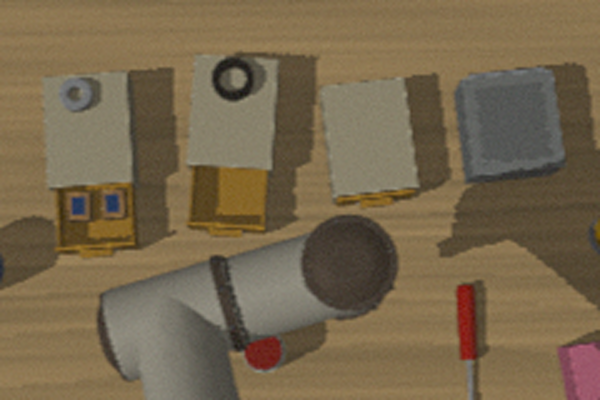

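Drawer B is shut (top crop (370,195)), and the wrist bar reaches out toward +y. Before lowering at A I check its clearance over the mug.

```bash
python3 - <<'E'
from h import *
for n,k in(("top",5),("side",5)):
    im,d,K,E=load(n,k);P=cloud(n,k);p=P[(d>0)&(P[...,0]>340)&(P[...,0]<600)&(P[...,2]>175)]
    for a in range(-350,260,40):
        q=p[(p[:,1]>=a)&(p[:,1]<a+40)]
        if len(q)>5: print(n,a,len(q),"z",np.percentile(q[:,2],[2,98]).round(),"x",np.percentile(q[:,0],[2,98]).round())
im,d,K,E=load("top",0);P=cloud("top",0)
print("wrench tip px rays z=4",plane("top",[[248,229],[256,229],[252,235]],4).round())
E
```

```text
top -190 20 z [370. 378.] x [428. 457.]
top -150 458 z [287. 388.] x [403. 483.]
top -110 543 z [327. 388.] x [403. 480.]
top -70 484 z [334. 366.] x [399. 475.]
top -30 627 z [334. 526.] x [344. 471.]
top 10 935 z [343. 553.] x [342. 467.]
top 50 697 z [340. 537.] x [343. 463.]
top 90 218 z [332. 368.] x [383. 461.]
side -190 6 z [374. 376.] x [426. 462.]
side -150 252 z [343. 386.] x [406. 487.]
side -110 895 z [287. 385.] x [406. 486.]
side -70 383 z [323. 363.] x [416. 479.]
side -30 306 z [323. 367.] x [428. 477.]
side 10 1037 z [334. 555.] x [341. 471.]
side 50 3975 z [345. 533.] x [341. 460.]
side 90 1307 z [290. 364.] x [387. 462.]
wrench tip px rays z=4 [[455. 243.   4.]
 [454. 216.   4.]
 [435. 229.   4.]]
```

The bar's underside stays above z≈285, well clear of the 94 mm mug. I move over to A, aiming at (450,264).

```bash
python3 -m creep '[[[0,30,0],[0,0,-0.03],-1],[[0,65,0],[0,0,-0.03],-1],[[0,100,0],[0,0,-0.03],-1],[[0,135,0],[0,0,-0.03],-1],[[0,170,0],[0,0,-0.03],-1],[[0,205,0],[0,0,-0.03],-1],[[0,240,0],[0,0,-0.03],-1],[[0,270,0],[0,0,-0.03],-1],[[0,295,0],[0,0,-0.03],-1],[[0,305,0],[0,0,-0.03],-1],[[0,305,0],[0,0,-0.03],-1],[[0,305,0],[0,0,-0.03],-1]]'; python3 -m creep '[[[5,0,-35],[0,0,0],-1],[[5,0,-70],[0,0,0],-1],[[5,0,-105],[0,0,0],-1],[[5,0,-130],[0,0,0],-1],[[5,0,-145],[0,0,0],-1],[[5,0,-150],[0,0,0],-1],[[5,0,-150],[0,0,0],-1],[[5,0,-150],[0,0,0],-1]]'; python3 look.py 8 1
```

```text
clock: 11.38
position: [449.8, 262.1, 175.7]
ee_rot: [-0.484, -0.515, 0.516, 0.484]
contact_force: [-0.6, -0.4, 0.4]
gripper_width: -0.1
clock: 12.05
position: [455.5, 262.2, 27.1]
ee_rot: [0.484, 0.516, -0.515, -0.484]
contact_force: [-0.3, 0.5, 0.7]
gripper_width: -0.1
12.05 [455.5 262.2  27.1] [-0.3  0.5  0.7] [0.02 0.06 0.05]
```

View pics/side8.png

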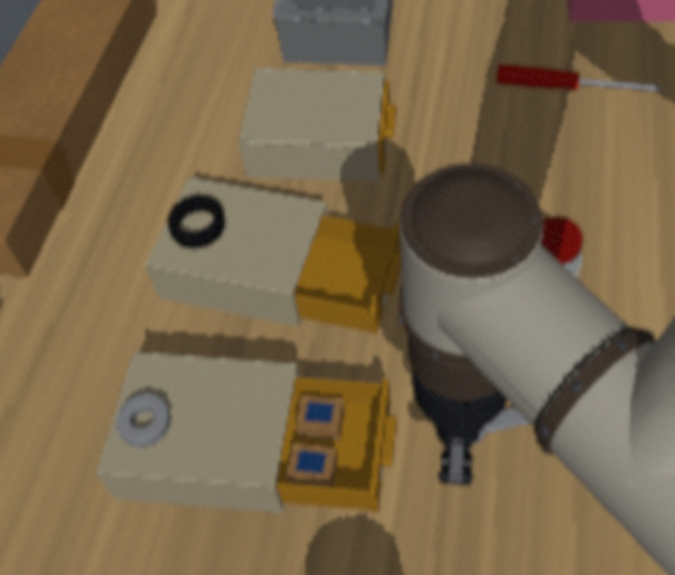

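The fingertips (455,470) stand in front of A's lip (388,440). Expected stop is at TCP x≈576; I push along +3.5°.

```bash
python3 -m creep '[[[15,0.9,0],[0,0,0],-1],[[30,1.8,0],[0,0,0],-1],[[38,2.3,0],[0,0,0],-1],[[44,2.7,0],[0,0,0],-1],[[50,3.1,0],[0,0,0],-1],[[56,3.4,0],[0,0,0],-1],[[62,3.8,0],[0,0,0],-1],[[68,4.1,0],[0,0,0],-1],[[74,4.5,0],[0,0,0],-1],[[80,4.9,0],[0,0,0],-1],[[86,5.2,0],[0,0,0],-1],[[92,5.6,0],[0,0,0],-1]]'; python3 -m creep '[[[6,0.4,0],[0,0,0],-1],[[12,0.7,0],[0,0,0],-1],[[18,1.1,0],[0,0,0],-1],[[24,1.5,0],[0,0,0],-1],[[28,1.7,0],[0,0,0],-1],[[30,1.8,0],[0,0,0],-1],[[30,1.8,0],[0,0,0],-1]]'
```

```text
clock: 13.15
position: [547.3, 268.1, 26.2]
ee_rot: [-0.484, -0.515, 0.516, 0.484]
contact_force: [-2.0, -0.5, 1.4]
gripper_width: -0.0
clock: 13.73
position: [576.3, 269.9, 26.1]
ee_rot: [-0.484, -0.515, 0.516, 0.484]
contact_force: [-4.3, -0.7, 2.2]
gripper_width: -0.3
```

```bash
python3 -m creep '[[[2,0.1,0],[0,0,0],-1],[[4,0.2,0],[0,0,0],-1],[[6,0.3,0],[0,0,0],-1],[[6,0.3,0],[0,0,0],-1]]'
```

```text
clock: 14.07
position: [576.4, 269.6, 26.1]
ee_rot: [-0.482, -0.511, 0.519, 0.486]
contact_force: [-19.5, 3.4, 12.8]
gripper_width: -0.2
```

A is on its stop: held at 576.4 while the force rose to 19 N. I retreat, lift, clear the view and check everything.

```bash
python3 -m creep '[[[-15,-1,0],[0,0,0],-1],[[-45,-3,0],[0,0,0],-1],[[-75,-4,0],[0,0,0],-1],[[-95,-5,20],[0,0,0],-1],[[-105,-5,60],[0,0,0],-1],[[-115,-5,100],[0,0,0],-1],[[-125,-5,140],[0,0,0],-1],[[-135,-5,180],[0,0,0],-1],[[-155,-20,200],[0,0,0],-1],[[-180,-40,210],[0,0,0],-1],[[-200,-60,220],[0,0,0],-1],[[-200,-60,220],[0,0,0],-1]]'; python3 -m creep '[[[0,0,0],[0,0,0],-1],[[0,0,0],[0,0,0],-1],[[0,0,0],[0,0,0],-1]]'
python3 - <<'E'
from bench import arm
import cv2,numpy as np
for n in("side","top"):
    im,d=arm.get_image(n); np.savez(f"{n}9.npz",im=im,d=d,**arm.camera_params(n)); cv2.imwrite(f"pics/{n}9.png",im[...,::-1])
print(arm.read_state()["contact_force"])
from h import *
for n in("top","side"):
  for k in(0,9):
    im,d,K,E=load(n,k); P=cloud(n,k); hsv=cv2.cvtColor(im,cv2.COLOR_RGB2HSV); x,y,z=P[...,0],P[...,1],P[...,2]
    am=(cv2.inRange(hsv,(12,120,60),(30,255,255))>0)&(d>0)&(z>30)&(z<64)&(x>480)&(x<660)
    for nm,lo,hi in(("A",205,330),("E",30,160),("B",-170,-40)):
        p=P[am&(y>lo)&(y<hi)]; print(n,k,nm,len(p),np.percentile(p[:,0],[2,50]).round(1) if len(p) else "", end=" | ")
    g=P[(d>0)&(x>595)&(x<745)&(y<-230)&(y>-330)&(z>60)&(z<200)&(hsv[...,1]<90)]; print("lid zmax",np.percentile(g[:,2],98).round(1))
E
```

```text
clock: 15.07
position: [381.1, 208.6, 249.2]
ee_rot: [0.484, 0.518, -0.513, -0.484]
contact_force: [-0.1, 1.1, -0.5]
gripper_width: -0.1
clock: 15.32
position: [383.5, 210.9, 246.0]
ee_rot: [0.484, 0.515, -0.515, -0.484]
contact_force: [0.3, 0.5, -0.6]
gripper_width: -0.1
[-0.05604417 -0.04164748 -0.19443466]
top 0 A 281 [509.  546.7] | top 0 E 173 [532.2 544.6] | top 0 B 267 [504.8 533.1] | lid zmax 164.0
top 9 A 127 [585.6 595.3] | top 9 E 173 [531.9 544.5] | top 9 B 122 [568. 578.] | lid zmax 81.6
side 0 A 791 [510.8 559.8] | side 0 E 471 [533.8 557. ] | side 0 B 447 [506.5 540.6] | lid zmax 162.8
side 9 A 303 [586.4 596.1] | side 9 E 473 [533.9 557.1] | side 9 B 136 [568.8 578. ] | lid zmax 78.9
```

View pics/side9.png

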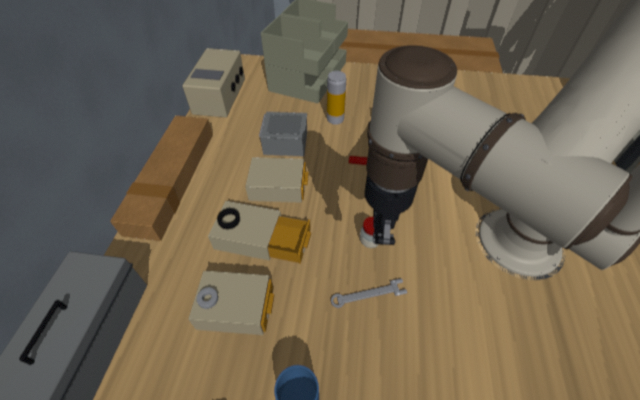

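View pics/top9.png

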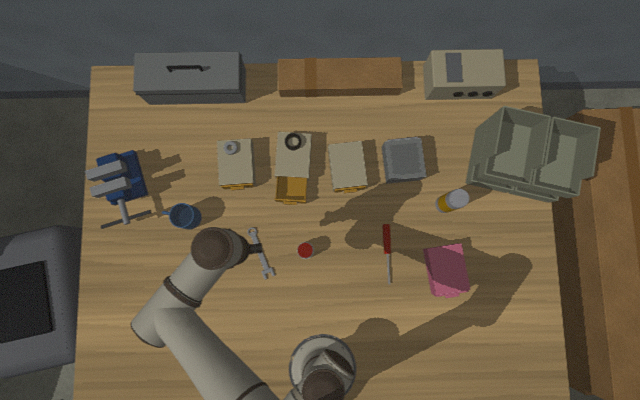

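Everything looks right: the drawers at (238,165) and (348,168) are shut, and the empty one at (292,190) has not moved. One last numeric check of the lid angle.

```bash
python3 - <<'E'
from h import *
for n in("top","side"):
    im,d,K,E=load(n,9);P=cloud(n,9);x,y,z=P[...,0],P[...,1],P[...,2]
    g=P[(d>0)&(x>612)&(x<725)&(y<-240)&(y>-320)&(z>66)&(z<120)]
    c=g.mean(0);U=np.linalg.lstsq(np.c_[g[:,:2]-c[:2],np.ones(len(g))],g[:,2],rcond=None)[0];print(n,len(g),c.round(1),"slope deg",np.degrees(np.arctan(-U[0])).round(2))
E
python3 -c "
from bench import arm
arm.job_done()"
```

```text
top 818 [ 667.8 -280.    75.8] slope deg -0.4
side 629 [ 667.9 -278.8   76. ] slope deg -0.11
the job is handed in; nothing more can be done
```

The store is closed up and handed in at about 15 s of the 64 s allowed. Drawers A and B are fully home, the lid is shut, and the empty drawer still stands open.

- **Lid:** On the first press the fingertips slid off the free edge, with readings of about 50 N sideways on the tool. I backed off and pressed again near the free edge. It stopped at z = 75.5 mm with about 14 N. My last fit from both views gave a flat lid at about 76 mm, with a tilt under 0.5°.
- **Drawers A and B:** Each was pushed by its lip until it stopped moving while the force rose (about 19 N for A, 14 N for B). Both final pictures show the fronts flush with their units.
- **Empty drawer:** Its front reads within about 0.3 mm of where it started, in both views.
- **Everything else:** In the final pictures the bystanders and the pink look-alike look where they were. I compared them by eye only, and the cartons can't be seen inside the shut drawers.
- **Open point:** The 50 N on the first lid press is over the 40 N limit for the arm or gripper body. From the pictures, only the fingertips were touching, but I could not confirm that.

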